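# Pin the clamp arm with the T-pin

## Task

Lock the clamp's arm with the steel T-pin: draw the pin out of its bay in the wooden rack, lay it level in the pair of V-rests and let go, then take it again near its crossbar and put its plain end through the eye in the clamp's ears until the crossbar is fully home against the ear. The angle plate stands close by one side of the clamp, so the pin must go in from the other side. Do not disturb the angle plate, the small wooden case, the file or the black can.

Things in the scene. Friction and masses are not known exactly. Their poses are not given: they have to be found in the camera images.
- pin: Loose steel T-pin, 0.16 kg: round shank 16 mm thick, 150 mm long, nose tapered over the last 11 mm; round crossbar 16 mm thick, 50 mm long at its other end. Origin on the shank axis at the crossbar's inner face; shank along -x (nose at x = -150 mm), crossbar at x = 0 to 16 mm, along y. Starts level in a rack bay, plain end sticking out 65 to 85 mm, crossbar inside under the roof.
- pin_tip (a point): Nose end of the T-pin, on its axis.
- pin_mid (a point): Middle of the T-pin's shank, on its axis, 75 mm from the crossbar.
- rack: Fixed wooden rack, x -52 to +60 mm, 172 mm wide, 88 mm high; origin on the table. Two bays open to -x, centred on y = -40 and +40 mm, 68 mm wide, floor 40 mm and roof underside 78 mm above the table; free space below the ends that stick out (the pin's axis is 48 mm above the table). One bay holds the T-pin, the other the file.
- vrest: Fixed pair of steel V-rests on a 70 x 90 mm base; origin on the table under the middle of the pair. The Vs (90 degrees, 12 mm thick, at y = -24 and +24 mm, rims 49 mm high, 14 mm either side) carry a bar along the body's y axis; the T-pin lies in them with its axis 50 mm above the table.
- clamp: Fixed clamp on a 110 x 90 mm base. Two grey ears, 50 mm wide (x), 104 mm high, outer faces at y = -25 and +25 mm, with the arm's tongue between them. One round eye, 20 mm in diameter (22 in the tongue), runs through all three along y. The arm reaches to +x over a workpiece (to x = 125 mm, 97 mm high). Origin on the table under the eye.
- clamp_eye (a point): Centre of the clamp's eye, midway between the two ears, 75 mm above the table; the eye runs along the clamp's y axis.
- angle_plate: Bystander: loose iron angle plate, 0.9 kg, 70 mm wide (x), upright 100 mm high, 12 mm thick at its origin (on the table), 51 mm foot to its +y. Stands across the eye's line on the clamp's +y or -y side, about 165 mm from the eye: the 166 mm long pin does not fit between it and the ear, but its tip, 100 mm out on that side when home, does.
- case: Bystander: loose low wooden case, 70 x 50 x 29 mm, on the other side of the clamp, below the eye's line. Origin at the middle of its underside.
- file: Bystander: loose flat file in the other bay of the rack, blade inside, wooden handle 80 mm long and 25 mm thick sticking out in front. Blade along its x axis, handle at its -x end (x = -171 to -91 mm); origin on the bay floor.
- can: Bystander: loose black can with a pale top, 60 mm in diameter, 100 mm high. Origin at the middle of its underside.

How it is judged (in metres and radians):
On the way:
1. the T-pin lies level in both V-rests, let go (x of pin_mid in the frame of vrest between -0.006 and 0.006 m and y of pin_mid in the frame of vrest between -0.028 and 0.028 m and z of pin_mid in the frame of vrest between 0.044 and 0.056 m and angle between the x axis of pin and the y axis of vrest, either way round below 0.12 rad and contact force between the fingers and pin below 0.3 N), for 0.2 s.
At the end, for the whole second after the job is handed in: T-pin at rest through both ears and tongue, released; crossbar end of the shank under 30 mm from the eye centre (within about 5 mm of the ear), shank along the eye within 0.12 rad; angle plate, case, file and can within 15 mm of their places and not tipped (distance between pin and clamp_eye below 0.03 m and angle between the x axis of pin and the y axis of clamp, either way round below 0.12 rad and x of pin in the frame of clamp between -0.006 and 0.006 m and z of pin in the frame of clamp between 0.069 and 0.081 m and x of pin_tip in the frame of clamp between -0.016 and 0.016 m and z of pin_tip in the frame of clamp between 0.059 and 0.091 m and linear speed of pin below 0.02 m/s and contact force between the fingers and pin below 0.3 N and distance of each of angle_plate, case, file, can from where it was at the start of the episode below 0.015 m and angle between each of angle_plate, case, can's own z axis and vertical below 0.2 rad); the robot touches nothing.
It fails at once if the angle plate is knocked out of place (15 mm) (distance of angle_plate from where it was at the start of the episode above 0.015 m).
It fails at once if the wooden case is knocked out of place (15 mm) (distance of case from where it was at the start of the episode above 0.015 m).
It fails at once if the file is knocked out of place (15 mm) (distance of file from where it was at the start of the episode above 0.015 m).
It fails at once if the black can is knocked out of place (15 mm) (distance of can from where it was at the start of the episode above 0.015 m).
It also fails if it takes over 64 s, if anything falls off the work surface, if the arm or the gripper's body presses on something with over 40 N, if the wrist force passes 120 N, or if a joint passes its speed limit or range.

## Robot

A 6-joint arm with a two-finger parallel gripper is mounted at the origin on the work surface. World frame = base frame: x ahead of the robot, y to its left, z up, the work surface at z = 0. Lengths are in m, angles in degrees, forces in N, time in s.
With the tool pointing down it reaches from about 0.3 to 0.75 m from the base axis. Payload 8.5 kg.
Tool frame: the origin (TCP) lies midway between the tips of the shut fingers; the grasp point (between the pads) lies 19 mm behind it (env.grasp_offset is the distance from the TCP to the grasp point, in m); z points along the fingers, y is the line along which they close (so a half turn about z gives the same grasp; the last joint's range is limited). The gripper opens to 85 mm and grips with 20 to 120 N. Pads are 22 mm wide; open, the fingers measure 114 mm over their backs; the gripper's body (76 mm by 85 mm) begins 54 mm behind the grasp point. The pads swing forward as they close: fully open they stand 13 mm farther back than shut.
Start: joints at [-12.336, 21.807, 74.336, -0, 83.858, -12.336], TCP at [0.55, 0, 0.231] pointing down, gripper open.
Joint ranges: [-178.18, 178.18], [-50.72, 133.34], [12.68, 142.11], [-81.47, 261.47], [9.98, 163.14], [-165.26, 165.26]. Speed limits (degrees/s): [136.94, 136.94, 180, 180, 180, 180].

## Interface

Orientations are given as a 3x3 rotation matrix whose columns are the frame's x, y, z axes.
In Python, from rig import env gives the robot as it stands.
- The arm moves only by the tool servo_tool, never from a script. Its argument "deltas" is text: rows parted by semicolons, each of 7 numbers parted by spaces: the opening, from 0 (shut) to 1 (fully open), then the shift along the tool's x, y, z in mm, then the turn, a rotation vector about the tool's x, y, z in rad. A call has 1 to 8 rows; each row shifts and turns the commanded pose from where the row before left it, along the tool's axes as they then stand; what a row does not reach is not made up. A row lasts 1/12 s, in which the tool goes at most 41.7 mm and 7.16 degrees, less where a joint would pass 70% of its speed; a pose out of reach is approached as far as the arm can. A call is refused whole if a number of a shift passes 41.7 or a number of a turn 0.125, either way. A call with a gripper value outside its range is refused whole. The fingers move at their own pace and stop on an object; "newtons" is the grip in N (left out, the last holds). Time passes only in rows, so rows that do not move let the fingers close. It gives the time, the measured TCP pose, the force, the opening and the grip force at its end, in the units of the state.
- env.observe(): the state, without advancing time (a new reading comes with each control period).
- env.get_image(name): name is "scene" or "side" or "wrist"; returns a dict with "img" (400x640x3 uint8, red, green, blue), "depth" (400x640 float32, m along the optical axis (not along the pixel's ray), 0 where there is no reading), "camera_matrix" (3x3 intrinsics, pixels), "D" ([k1, k2, p1, p2, k3] as OpenCV has them; the pictures are not rectified), "world_to_cam" (4x4, takes a point from world to camera coordinates). Camera axes: x right, y down, z forward; pixel columns grow to the right and rows downward; lengths in m; the calibration is good to about 2 mm. A picture is of the moment at which its call begins.
- env.close_job(): hands the job in; it is judged then, once.
Trained networks look in a picture, given as the dict that the camera call returned (one of the last four; its "shot" number tells which), for a name from the list of things; names that differ only in an ending like _2 or _b are one class to them, and where a whole thing is asked for, a point or a joint stands for the part that bears it (a point fixed in the world has none). Each returns a list of dicts, best first, with "conf" (0 to 1); they miss things now and then, are a little off and sometimes report something else, mostly with a low value. They report only what shows in the picture. A call takes as long as a camera call.
- env.spot_in(name, picture): "bbox" ([centre column, centre row, width, height] in pixels, round what is visible of it).
- env.spot_point(name, picture): "uv" ([column, row] in pixels: a listed point, or the origin of a listed thing).
The state is a dict: "time_s": time; "q": joint angles; "qvel": joint speeds; "joint_efforts": joint torques, N m; "position": TCP position; "tool_rot": TCP orientation; "ft_force": force on the tool from outside, world axes, zero at the start; "wrist_torque": the same for the moment, N m; "grip_width": finger opening in m; "gripper_force": force on a finger pad.
Only numpy, scipy, OpenCV 4.12 (cv2) and the standard library are available. Lean on these libraries where they do the work, as an engineer would, in place of code of your own. Each camera call takes 0.05 s, during which the arm holds its last target. There are 200 camera calls.

## Working session

There is one attempt and no reset: what is moved stays moved. The work goes in short steps, Python scripts to look and compute and a tool call to move; the robot and the scene stay as the last step left them, time stands still between calls to the robot, and variables do not carry over. Pictures are saved under pics/ and viewed, at most 10 in all, crops included, and the job is handed in when it is done.

Besides the shell and the picture viewer there is one more tool, called as name(argument=value, ...) on one line, values as JSON. servo_tool: Moves the arm, as the interface text tells. Its arguments: {"type":"object","properties":{"deltas":{"type":"string"},"newtons":{"type":"number"}},"required":["deltas"]}

```bash
ls; mkdir -p pics; cat > h.py <<'E'
import numpy as np, cv2
from rig import env
def ray(p,uv):
    K=p["camera_matrix"];n=cv2.undistortPoints(np.array([[uv]],float),K,np.array(p["D"],float))[0,0]
    return np.array([n[0],n[1],1.])
def cam2w(p,c):
    return (np.linalg.inv(p["world_to_cam"])@np.append(c,1))[:3]
def atz(p,uv,z):
    T=np.linalg.inv(p["world_to_cam"]);d=T[:3,:3]@ray(p,uv);o=T[:3,3];return o+d*(z-o[2])/d[2]
def cloud(p):
    d=p["depth"];v,u=np.mgrid[0:400,0:640];uv=np.stack([u,v],-1).reshape(-1,1,2).astype(float)
    n=cv2.undistortPoints(uv,p["camera_matrix"],np.array(p["D"],float))[:,0]
    c=np.c_[n,np.ones(len(n))]*d.reshape(-1,1);T=np.linalg.inv(p["world_to_cam"])
    w=c@T[:3,:3].T+T[:3,3];w[d.reshape(-1)==0]=np.nan;return w.reshape(400,640,3)
E
python3 - <<'E'
from h import *
np.set_printoptions(precision=4,suppress=True)
names="pin pin_tip pin_mid rack vrest clamp clamp_eye angle_plate case file can".split()
Z=dict(pin=.048,pin_tip=.048,pin_mid=.048,clamp_eye=.075,file=.04)
for n in("scene","side"):
    p=env.get_image(n);cv2.imwrite(f"pics/{n}.png",p["img"][...,::-1]);np.savez(f"{n}.npz",**{k:np.array(v) for k,v in p.items()})
    print(n,np.linalg.inv(p["world_to_cam"])[:3,3])
    for m in names:
        r=env.spot_point(m,p)
        for x in r[:2]: print(m,x["conf"],x["uv"],atz(p,x["uv"],Z.get(m,0)))
E
```

```text
pics
scene [ 1.2118 -0.8523  0.9671]
pin 0.53 [186.6, 263.8] [ 0.4441 -0.3747  0.048 ]
pin_tip 0.73 [391.8, 188.1] [0.6675 0.1943 0.048 ]
pin_tip 0.54 [347.0, 171.5] [0.522  0.1758 0.048 ]
pin_mid 0.6 [369.6, 174.3] [0.5815 0.2077 0.048 ]
rack 0.61 [300.0, 223.1] [ 0.5269 -0.0468  0.    ]
rack 0.56 [391.8, 184.8] [0.6304 0.2627 0.    ]
vrest 0.58 [262.3, 230.5] [ 0.4673 -0.1353 -0.    ]
clamp 0.68 [301.9, 241.5] [ 0.5774 -0.099   0.    ]
clamp 0.4 [391.6, 186.4] [0.6341 0.2556 0.    ]
clamp_eye 0.85 [301.5, 225.4] [ 0.5885 -0.1134  0.075 ]
case 0.69 [338.5, 210.7] [0.5775 0.0631 0.    ]
can 0.82 [188.5, 261.0] [ 0.4002 -0.3401  0.    ]
side [-0.017   0.9106  0.8858]
pin_tip 0.78 [285.1, 241.6] [0.5241 0.1762 0.048 ]
pin_mid 0.7 [256.8, 237.8] [0.5889 0.2015 0.048 ]
rack 0.76 [227.6, 263.8] [ 0.6265  0.2719 -0.    ]
vrest 0.58 [366.3, 199.1] [ 0.4637 -0.1299  0.    ]
clamp 0.66 [328.3, 190.8] [ 0.5726 -0.106   0.    ]
clamp_eye 0.59 [323.6, 169.3] [ 0.5841 -0.0971  0.075 ]
clamp_eye 0.19 [357.8, 165.7] [ 0.5132 -0.1631  0.075 ]
angle_plate 0.7 [357.3, 164.7] [ 0.5661 -0.2663  0.    ]
case 0.61 [293.6, 222.5] [0.5783 0.0615 0.    ]
can 0.94 [417.5, 166.8] [ 0.4071 -0.3543 -0.    ]
```

```bash
python3 -c "
import cv2
a=cv2.imread('pics/scene.png')[130:290,160:440];cv2.imwrite('pics/scene_c.png',cv2.resize(a,None,fx=2.85,fy=2.85,interpolation=2))
a=cv2.imread('pics/side.png')[120:300,200:450];cv2.imwrite('pics/side_c.png',cv2.resize(a,None,fx=3.2,fy=3.2,interpolation=2))"
```

```text
(no output)
```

View pics/scene_c.png

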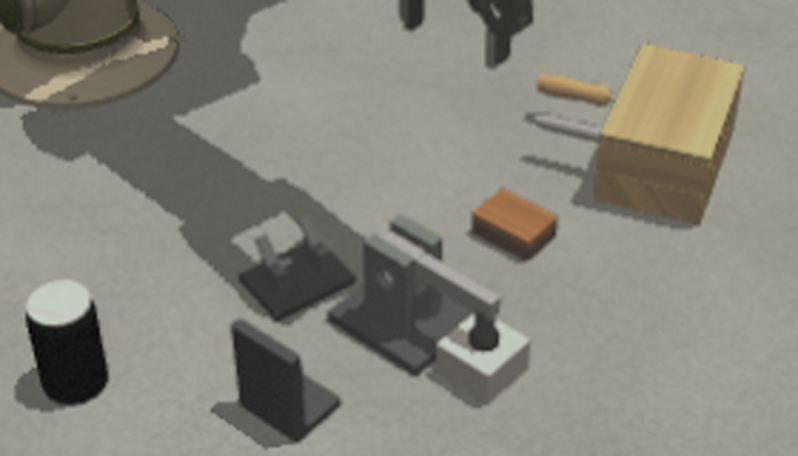

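View pics/side_c.png

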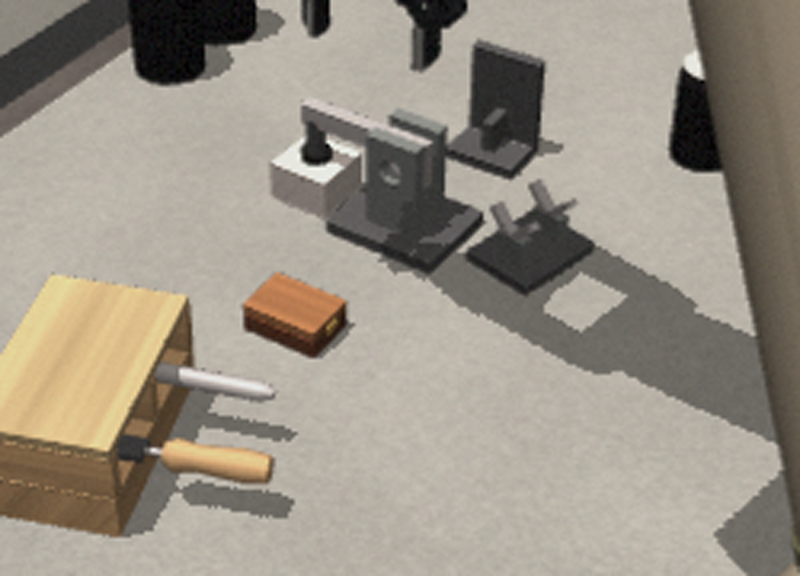

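The scene view shows the clamp (crop ~395,290), V-rests (295,260), angle plate on the far -y side, and case on +y. The pin is in the rack bay nearer the clamp with its nose at ~530,120, and the file is in the other bay. The side view agrees, with the pin nose at ~270,390.

```bash
python3 - <<'E'
from h import *
np.set_printoptions(precision=4,suppress=True)
names="pin pin_tip pin_mid rack vrest clamp clamp_eye angle_plate case file can".split()
Z=dict(pin=.048,pin_tip=.048,pin_mid=.048,clamp_eye=.075,file=.04)
p=env.get_image("wrist");cv2.imwrite("pics/w0.png",p["img"][...,::-1])
T=np.linalg.inv(p["world_to_cam"]);print(T,p["camera_matrix"][0,0],env.grasp_offset)
s=env.observe();print(s["tool_rot"],s["position"])
print(np.round([atz(p,c,0) for c in((0,0),(639,0),(0,399),(639,399))],3))
for m in names:
    for x in env.spot_point(m,p)[:2]: print(m,x["conf"],x["uv"],atz(p,x["uv"],Z.get(m,0)))
# depth clouds
for n in("scene","side"):
    q=dict(np.load(n+".npz"));w=cloud(q).reshape(-1,3);w=w[~np.isnan(w[:,0])]
    def box(x0,x1,y0,y1,z0,z1):
        return w[(w[:,0]>x0)&(w[:,0]<x1)&(w[:,1]>y0)&(w[:,1]<y1)&(w[:,2]>z0)&(w[:,2]<z1)]
    a=box(.5,.58,.15,.225,.03,.07)
    if len(a)>5:
        m=a.mean(0);u=np.linalg.svd(a-m)[2][0];print(n,"pin",len(a),m,u,a.min(0),a.max(0))
    a=box(.5,.75,.1,.4,.08,.1);r=cv2.minAreaRect(a[:,:2].astype(np.float32));print("rack top",len(a),a[:,2].mean(),r)
    a=box(.5,.66,-.18,-.03,.092,.12);r=cv2.minAreaRect(a[:,:2].astype(np.float32));print("clamp top",len(a),r)
    a=box(.42,.52,-.2,-.06,.02,.06);r=cv2.minAreaRect(a[:,:2].astype(np.float32));print("vrest",len(a),r)
E
```

```text
[[ 1.      0.0009  0.0007  0.5511]
 [ 0.0011 -0.9635 -0.2676  0.0677]
 [ 0.0005  0.2676 -0.9635  0.3738]
 [ 0.      0.      0.      1.    ]] 304.660091167055 0.0187
[[-0.  1.  0.]
 [ 1.  0.  0.]
 [ 0.  0. -1.]] [ 0.55   -0.      0.2313]
[[ 0.174  0.21   0.   ]
 [ 0.931  0.212  0.   ]
 [-0.017 -0.403  0.   ]
 [ 1.125 -0.403  0.   ]]
pin_tip 0.55 [347.2, 122.5] [0.5808 0.062  0.048 ]
pin_tip 0.54 [288.5, 1.1] [0.522  0.1764 0.048 ]
vrest 0.59 [340.8, 249.1] [ 0.5808 -0.1026  0.    ]
vrest 0.56 [253.3, 267.2] [ 0.4622 -0.1298  0.    ]
clamp 0.88 [341.3, 250.3] [ 0.5815 -0.1044  0.    ]
clamp_eye 0.24 [254.2, 268.1] [ 0.4809 -0.0912  0.075 ]
angle_plate 0.74 [329.1, 350.8] [ 0.5671 -0.2691  0.    ]
case 0.69 [347.4, 120.8] [0.5853 0.0632 0.    ]
file 0.39 [288.5, 3.1] [0.5213 0.1772 0.04  ]
scene pin 94 [0.5531 0.1796 0.0506] [0.9649 0.2613 0.0255] [0.5222 0.1691 0.0396] [0.5784 0.1924 0.0596]
rack top 1415 0.0870972355594544 ((0.6406243443489075, 0.2528613209724426), (0.11356251686811447, 0.17968027293682098), 18.563310623168945)
clamp top 418 ((0.6056764125823975, -0.10807627439498901), (0.05371294543147087, 0.10724426805973053), 88.76739501953125)
vrest 239 ((0.4668792188167572, -0.12974104285240173), (0.0628519281744957, 0.047081444412469864), 75.23809051513672)
side pin 160 [0.5507 0.1916 0.0513] [-0.9465 -0.3227 -0.0075] [0.52   0.1771 0.0409] [0.58   0.2054 0.0586]
rack top 2529 0.08711126238212426 ((0.6387267708778381, 0.2569849491119385), (0.11473510414361954, 0.1765448898077011), 18.746185302734375)
clamp top 330 ((0.6047778129577637, -0.10347872972488403), (0.05496201291680336, 0.10776447504758835), 85.4272232055664)
vrest 264 ((0.464941143989563, -0.12382856756448746), (0.06653165817260742, 0.04735935851931572), 74.07164764404297)
```

View pics/w0.png

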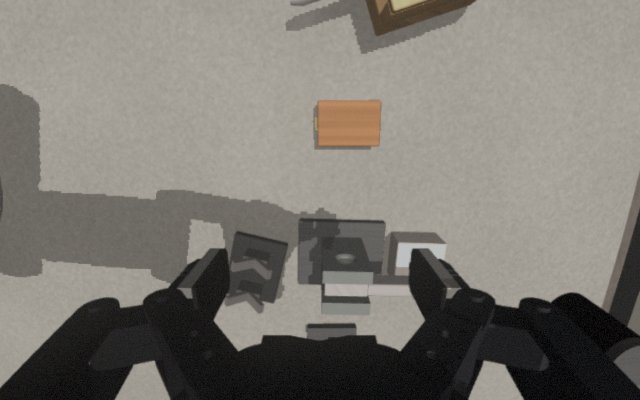

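The wrist view shows the case at (348,123), V-rests at ~(255,268), the clamp at ~(345,255), and the pin nose at the top edge (~290,2). I'll look closer at the clamp and V-rests.

servo_tool(deltas="1 -38 -6 0 0 0 0; 1 -38 -6 0 0 0 0; 1 -38 -6 0 0 0 0; 1 -38 -6 0 0 0 0; 1 -38 -6 0 0 0 0; 1 0 0 0 0 0 0; 1 0 0 0 0 0 0")

```text
time_s: 2.38
position: [0.5196, -0.1917, 0.2311]
tool_rot: [[0.003, 1.0, -0.0], [1.0, -0.003, 0.0], [0.0, -0.0, -1.0]]
ft_force: [0.2, 0.4, 0.3]
grip_width: 0.0854
gripper_force: 0.0
```

```bash
cat > look.py <<'E'
from h import *
import sys
np.set_printoptions(precision=4,suppress=True)
tag=sys.argv[1]
Z=dict(pin=.048,pin_tip=.048,pin_mid=.048,clamp_eye=.075,file=.04)
p=env.get_image("wrist");cv2.imwrite(f"pics/{tag}.png",p["img"][...,::-1]);np.savez(f"{tag}.npz",**{k:np.array(v) for k,v in p.items()})
print(env.observe()["position"])
for m in sys.argv[2:]:
    for x in env.spot_point(m,p)[:2]: print(m,x["conf"],x["uv"],atz(p,x["uv"],Z.get(m,0)))
E
python3 look.py w1 vrest clamp clamp_eye angle_plate case can
python3 - <<'E'
from h import *
np.set_printoptions(precision=4,suppress=True)
w=cloud(dict(np.load("w1.npz"))).reshape(-1,3);w=w[~np.isnan(w[:,0])]
def rect(n,x0,x1,y0,y1,z0,z1):
    a=w[(w[:,0]>x0)&(w[:,0]<x1)&(w[:,1]>y0)&(w[:,1]<y1)&(w[:,2]>z0)&(w[:,2]<z1)]
    if len(a)>4: print(n,len(a),a[:,2].mean(),cv2.minAreaRect(a[:,:2].astype(np.float32)))
rect("ears",.54,.66,-.17,-.04,.1,.11)
rect("arm",.54,.66+.1,-.17,-.04,.09,.1)
rect("cbase",.5,.64,-.17,-.03,.006,.03)
rect("vrest rims",.42,.515,-.2,-.06,.04,.06)
rect("vbase",.42,.515,-.2,-.06,.004,.02)
rect("case",.5,.65,.02,.12,.02,.04)
E
```

```text
[ 0.5198 -0.1903  0.2312]
vrest 0.7 [272.8, 118.6] [ 0.4663 -0.1257  0.    ]
clamp 0.57 [368.5, 98.0] [ 0.5793 -0.1024  0.    ]
clamp_eye 0.68 [384.2, 98.5] [ 0.5824 -0.1071  0.075 ]
angle_plate 0.75 [356.6, 232.1] [ 0.5703 -0.27    0.    ]
case 0.21 [268.9, 120.3] [ 0.4615 -0.1277  0.    ]
can 0.75 [234.4, 284.0] [ 0.4033 -0.347  -0.    ]
ears 2073 0.1038649999981758 ((0.5790736079216003, -0.10396791994571686), (0.050394196063280106, 0.0502348393201828), 88.07259368896484)
arm 2568 0.09667735572364891 ((0.61989426612854, -0.10490274429321289), (0.04976949468255043, 0.13200527429580688), 88.0900650024414)
cbase 4317 0.013840616886392765 ((0.5677101016044617, -0.10385854542255402), (0.09032459557056427, 0.13396434485912323), 88.67798614501953)
vrest rims 1074 0.050731693730869935 ((0.4657970070838928, -0.1271335631608963), (0.06080709025263786, 0.04762200266122818), 76.12391662597656)
vbase 3590 0.011837040135497825 ((0.46591800451278687, -0.1274241805076599), (0.09084177762269974, 0.06962209194898605), 76.14078521728516)
```

View pics/w1.png

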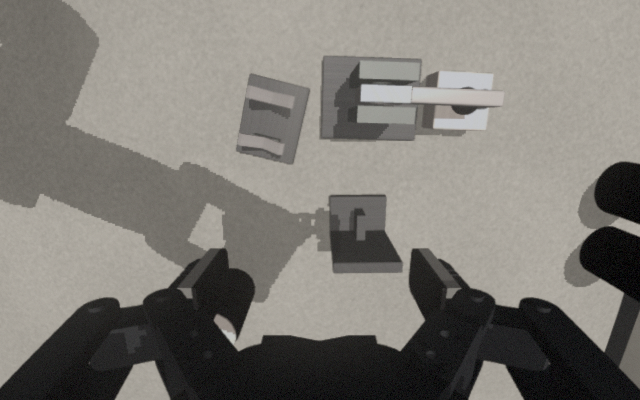

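The wrist view shows the clamp ears (390,90), V-rests (272,118) and angle plate (357,230), and the depth fits are clean. Next I look at the pin with the tool turned along it.

```bash
cat > plan.py <<'E'
# plan.py grip n x y z theta : rows from the present pose (tool down) to the target
from h import *
import sys
def plan(g,n,x,y,z,th,start=None):
    s=env.observe();R=np.array(s["tool_rot"]);p=np.array(s["position"]);t0=np.degrees(np.arctan2(R[1,0],R[0,0]))
    if start: p=np.array(start[:3]);t0=start[3]
    d=(th-t0+180)%360-180;out=[]
    for i in range(n):
        t=np.radians(t0+d*i/n);v=(np.array([x,y,z])-p)/n*1000
        out.append(f"{g:g} {v[0]*np.cos(t)+v[1]*np.sin(t):.1f} {v[0]*np.sin(t)-v[1]*np.cos(t):.1f} {-v[2]:.1f} 0 0 {-np.radians(d)/n:.4f}")
    for i in range(0,n,8): print("; ".join(out[i:i+8]))
if __name__=="__main__":
    a=[float(k) for k in sys.argv[1:]];plan(a[0],int(a[1]),*a[2:6],start=a[6:] or None)
E
python3 plan.py 1 11 .47 .15 .231 19
```

```text
1 30.8 -4.5 0.0 0 0 0.1128; 1 30.1 -8.0 0.0 0 0 0.1128; 1 29.0 -11.3 0.0 0 0 0.1128; 1 27.6 -14.5 0.0 0 0 0.1128; 1 25.8 -17.5 0.0 0 0 0.1128; 1 23.6 -20.3 0.0 0 0 0.1128; 1 21.2 -22.8 0.0 0 0 0.1128; 1 18.5 -25.1 0.0 0 0 0.1128
1 15.6 -27.0 0.0 0 0 0.1128; 1 12.4 -28.6 0.0 0 0 0.1128; 1 9.1 -29.8 0.0 0 0 0.1128
```

servo_tool(deltas="1 31 -4.5 0 0 0 0.113; 1 30 -8 0 0 0 0.113; 1 29 -11 0 0 0 0.113; 1 27.5 -14.5 0 0 0 0.113; 1 26 -17.5 0 0 0 0.113; 1 23.5 -20 0 0 0 0.113; 1 21 -23 0 0 0 0.113; 1 18.5 -25 0 0 0 0.113")

```text
time_s: 3.4
position: [0.4837, 0.0583, 0.2315]
tool_rot: [[0.789, 0.615, 0.0], [0.615, -0.789, -0.0], [0.0, 0.0, -1.0]]
ft_force: [0.3, -0.1, -0.1]
grip_width: 0.0853
gripper_force: 0.0
```

servo_tool(deltas="1 15.5 -27 0 0 0 0.113; 1 12.5 -28.5 0 0 0 0.113; 1 9 -30 0 0 0 0.112; 1 0 0 0 0 0 0; 1 0 0 0 0 0 0")

```text
time_s: 3.82
position: [0.4702, 0.1505, 0.2314]
tool_rot: [[0.945, 0.327, 0.0], [0.327, -0.945, -0.0], [0.0, 0.0, -1.0]]
ft_force: [1.2, -0.4, 0.2]
grip_width: 0.0852
gripper_force: 0.0
```

```bash
python3 look.py w2 pin_tip pin_mid pin rack file
cat > pinfit.py <<'E'
from h import *
import sys
np.set_printoptions(precision=4,suppress=True)
# pinfit tag x0 y0 x1 y1 zlo zhi : points within 22 mm of the segment
tag,*a=sys.argv[1:];a=[float(k) for k in a]
w=cloud(dict(np.load(tag+".npz"))).reshape(-1,3);w=w[~np.isnan(w[:,0])]
A=np.array(a[:2]);B=np.array(a[2:4]);L=np.linalg.norm(B-A);u=(B-A)/L;s=(w[:,:2]-A)@u;d=(w[:,:2]-A)@[-u[1],u[0]]
b=w[(s>0)&(s<L)&(abs(d)<.022)&(w[:,2]>a[4])&(w[:,2]<a[5])]
m,_,V=b.mean(0),0,np.linalg.svd(b-b.mean(0))[2][0]
r=cv2.minAreaRect(b[:,:2].astype(np.float32))
s=(b-m)@V
print(len(b),"mean",m,"dir",V,"ang",np.degrees(np.arctan2(V[1],V[0])),"ends",m+V*s.min(),m+V*s.max(),"zmax",b[:,2].max(),np.percentile(b[:,2],95),r)
E
python3 pinfit.py w2 .50 .17 .58 .20 .03 .07
```

```text
[0.4706 0.1495 0.2314]
pin_tip 0.86 [309.1, 127.1] [0.5224 0.1787 0.048 ]
pin_mid 0.9 [314.6, 47.8] [0.597  0.1983 0.048 ]
rack 0.72 [276.6, 4.3] [0.6353 0.2565 0.    ]
rack 0.4 [506.7, 248.4] [ 0.4583 -0.1259  0.    ]
958 mean [0.5541 0.187  0.0536] dir [-0.9535 -0.3008 -0.0175] ang -162.49234415526848 ends [0.5819 0.1958 0.0541] [0.5229 0.1772 0.053 ] zmax 0.05723703891895332 0.05615251761648733 ((0.5524532794952393, 0.1866300106048584), (0.06193102151155472, 0.016008606180548668), 17.179462432861328)
```

View pics/w2.png

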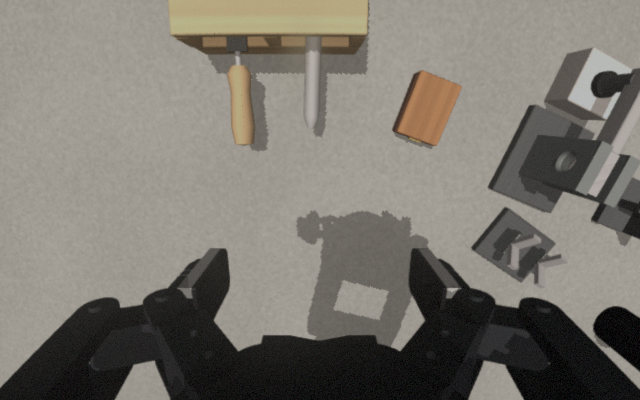

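The wrist view shows the pin's nose at (310,127), the shank running up to the rack mouth at (314,40), and the file handle at ~(241,105). Pin axis is at 17.3°. I'll grasp ~37 mm from the nose with half-open fingers.

```bash
python3 plan.py .5 3 .5575 .188 .2314 17.3; python3 plan.py .5 7 .5575 .188 .029 17.3 .5575 .188 .2314 17.3
```

```text
0.5 31.6 -3.3 -0.0 0 0 0.0087; 0.5 31.6 -3.6 -0.0 0 0 0.0087; 0.5 31.5 -3.8 -0.0 0 0 0.0087
0.5 0.0 0.0 28.9 0 0 -0.0000; 0.5 0.0 0.0 28.9 0 0 -0.0000; 0.5 0.0 0.0 28.9 0 0 -0.0000; 0.5 0.0 0.0 28.9 0 0 -0.0000; 0.5 0.0 0.0 28.9 0 0 -0.0000; 0.5 0.0 0.0 28.9 0 0 -0.0000; 0.5 0.0 0.0 28.9 0 0 -0.0000
```

servo_tool(deltas="0.5 31.5 -3.5 0 0 0 0.009; 0.5 31.5 -3.5 0 0 0 0.009; 0.5 31.5 -3.5 0 0 0 0.009; 0.5 0 0 0 0 0 0; 0.5 0 0 40 0 0 0; 0.5 0 0 40 0 0 0; 0.5 0 0 40 0 0 0; 0.5 0 0 0 0 0 0")

```text
time_s: 4.78
position: [0.5535, 0.1873, 0.1045]
tool_rot: [[0.955, 0.297, -0.013], [0.297, -0.955, -0.002], [-0.013, -0.002, -1.0]]
ft_force: [-0.2, 0.0, -0.7]
grip_width: 0.0423
gripper_force: 0.0
```

```bash
python3 -c "
from rig import env
s=env.observe();print(s['position'],s['tool_rot'],s['grip_width'])"
```

```text
[0.55345488 0.18734115 0.10445486] [[ 0.95492967  0.29652719 -0.01345178]
 [ 0.29653155 -0.95502152 -0.00171572]
 [-0.0133555  -0.00235049 -0.99990805]] 0.04230873303201524
```

servo_tool(deltas="0.5 0 0 27 0 0 0; 0.5 0 0 27 0 0 0; 0.5 0 0 28 0 0 0; 0.5 0 0 0 0 0 0; 0.5 0 0 0 0 0 0")

```text
time_s: 5.2
position: [0.5577, 0.1883, 0.0306]
tool_rot: [[0.955, 0.297, -0.0], [0.297, -0.955, -0.0], [-0.0, 0.0, -1.0]]
ft_force: [0.4, 0.3, -0.3]
grip_width: 0.0426
gripper_force: 0.0
```

servo_tool(deltas="0.5 0 0 1.5 0 0 0; 0 0 0 0 0 0 0; 0 0 0 0 0 0 0; 0 0 0 0 0 0 0; 0 0 0 0 0 0 0; 0 0 0 0 0 0 0; 0 0 0 0 0 0 0; 0 0 0 0 0 0 0", newtons=80)

```text
time_s: 5.87
position: [0.5578, 0.1886, 0.0285]
tool_rot: [[0.955, 0.297, 0.002], [0.297, -0.955, 0.0], [0.002, 0.0, -1.0]]
ft_force: [0.2, -1.2, 5.8]
grip_width: 0.0139
gripper_force: 78.3
```

servo_tool(deltas="0 0 0 -2 0 0 0; 0 0 0 -2 0 0 0; 0 -10 0 0 0 0 0; 0 -25 0 0 0 0 0; 0 -30 0 0 0 0 0; 0 -30 0 0 0 0 0; 0 -20 0 0 0 0 0; 0 0 0 0 0 0 0")

```text
time_s: 6.53
position: [0.4426, 0.1538, 0.0314]
tool_rot: [[0.955, 0.297, -0.006], [0.297, -0.955, -0.001], [-0.006, -0.001, -1.0]]
ft_force: [-0.4, -0.0, -2.5]
grip_width: 0.0135
gripper_force: 78.0
```

```bash
python3 - <<'E'
from h import *
np.set_printoptions(precision=4,suppress=True)
s=env.observe();P=np.array(s["position"]);R=np.array(s["tool_rot"]);print(P,s["ft_force"],s["grip_width"])
for n in("side","wrist"):
    p=env.get_image(n);np.savez(f"{n}3.npz",**{k:np.array(v) for k,v in p.items()});cv2.imwrite(f"pics/{n}3.png",p["img"][...,::-1])
u=R[:,0]
for n in("side3","wrist3"):
    w=cloud(dict(np.load(n+".npz"))).reshape(-1,3);w=w[~np.isnan(w[:,0])]
    g=P-R[:,2]*.0187;t=(w-g)@R
    b=t[(t[:,0]>-.05)&(t[:,0]<.14)&(abs(t[:,1])<.03)&(abs(t[:,2])<.02)]
    print(n,len(b),"x range",b[:,0].min(),b[:,0].max())
    for lo in np.arange(-.05,.14,.01):
        c=b[(b[:,0]>=lo)&(b[:,0]<lo+.01)]
        if len(c)>3: print(round(lo,3),len(c),"y",c[:,1].min(),c[:,1].max(),"ztop",c[:,2].min())
E
```

```text
[0.4426 0.1538 0.0314] [-0.4084 -0.0412 -2.5488] 0.013523278156055652
side3 518 x range -0.03661034798280155 0.12838627769881308
-0.04 15 y -0.009215913427765263 -0.0006362063845273357 ztop -0.006944587739295638
-0.03 26 y -0.010408119923055022 0.0027445364545849 ztop -0.009405103816547999
-0.02 35 y -0.018126119980277737 0.005327659790605356 ztop -0.016497439399767475
-0.01 50 y -0.024082344428342665 0.010835067845991914 ztop -0.01890925168438138
0.0 27 y -0.024159682542307704 0.008674006740230241 ztop -0.014266981518939497
0.01 9 y -0.01625982639627717 -0.007159392938829248 ztop -0.004667626581134867
0.02 15 y -0.011065546785299604 -0.00035382663141513406 ztop -0.006399064103445879
0.03 27 y -0.012657792698850966 0.0036989072322117563 ztop -0.007849768697062871
0.04 27 y -0.009452636240159214 0.0037437258374798834 ztop -0.008420439683235444
0.05 28 y -0.010054195490842388 0.0032672257614416423 ztop -0.008042192852544365
0.06 27 y -0.011345611360737747 0.003735967413386087 ztop -0.0078571173866314
0.07 26 y -0.010719582700117428 0.0022834633703922337 ztop -0.008118923440916487
0.08 
[... 1037 characters left out ...]
81188327582 0.008675244593282493 ztop -0.008746013941761563
0.04 930 y -0.007074685962364206 0.0084649877862749 ztop -0.009064046717129582
0.05 999 y -0.007268671602980296 0.00880641716540145 ztop -0.009169524008552067
0.06 1069 y -0.007236983165770441 0.00857666994171525 ztop -0.00972180456377444
0.07 1109 y -0.007053332833995042 0.00883188994954141 ztop -0.00938720433497444
0.08 1189 y -0.007368048005632951 0.0086943878562251 ztop -0.009001896015563152
0.09 1222 y -0.006791092199463936 0.008894823697917414 ztop -0.010044385517257778
0.1 1301 y -0.007088555887254928 0.008792468095253993 ztop -0.009247578416215249
0.11 217 y -0.006968379197262548 0.009002514275371859 ztop -0.0086470534389962
```

View pics/wrist3.png

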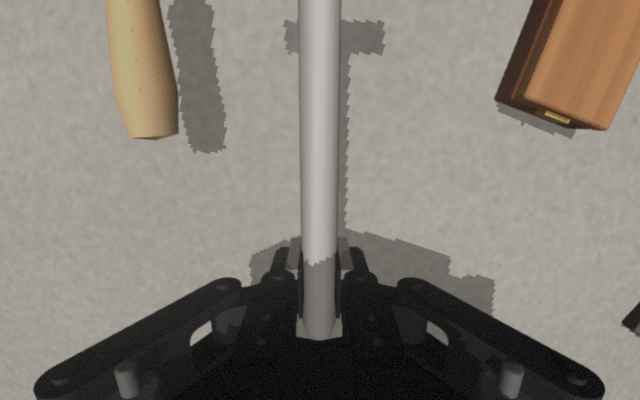

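Pin is held level, nose 37 mm behind the pads and crossbar face 113 mm ahead; it's clear of the rack. I'll lift it and carry it to the V-rests.

servo_tool(deltas="0 0 0 -30 0 0 0; 0 0 0 -30 0 0 0; 0 0 0 -30 0 0 0; 0 0 0 -30 0 0 0; 0 0 0 0 0 0 0")

```text
time_s: 7.05
position: [0.4506, 0.155, 0.157]
tool_rot: [[0.955, 0.298, 0.01], [0.298, -0.955, 0.001], [0.01, 0.002, -1.0]]
ft_force: [1.6, -0.2, -1.6]
grip_width: 0.0134
gripper_force: 78.5
```

```bash
python3 plan.py 0 10 .4541 -.1719 .151 76.1
```

```text
0 -9.4 31.3 0.6 0 0 -0.1026; 0 -12.6 30.2 0.6 0 0 -0.1026; 0 -15.6 28.7 0.6 0 0 -0.1026; 0 -18.4 27.0 0.6 0 0 -0.1026; 0 -21.1 25.0 0.6 0 0 -0.1026; 0 -23.6 22.7 0.6 0 0 -0.1026; 0 -25.8 20.1 0.6 0 0 -0.1026; 0 -27.7 17.4 0.6 0 0 -0.1026
0 -29.3 14.5 0.6 0 0 -0.1026; 0 -30.6 11.4 0.6 0 0 -0.1026
```

servo_tool(deltas="0 -9.5 31.5 0 0 0 -0.1025; 0 -12.5 30 0 0 0 -0.1025; 0 -15.5 28.5 0 0 0 -0.1025; 0 -18.5 27 0 0 0 -0.1025; 0 -21 25 0 0 0 -0.1025; 0 -23.5 22.5 0 0 0 -0.1025; 0 -26 20 0 0 0 -0.1025; 0 -27.5 17.5 0 0 0 -0.1025")

```text
time_s: 7.72
position: [0.4501, -0.1086, 0.1514]
tool_rot: [[0.429, 0.903, -0.0], [0.903, -0.429, 0.0], [0.0, -0.0, -1.0]]
ft_force: [1.1, 0.1, -1.2]
grip_width: 0.0136
gripper_force: 78.6
```

servo_tool(deltas="0 -29.5 14.5 0 0 0 -0.1025; 0 -30.5 11.5 0 0 0 -0.1025; 0 0 0 10 0 0 0; 0 0 0 10 0 0 0; 0 0 0 0 0 0 0; 0 0 0 0 0 0 0; 0 0 0 0 0 0 0")

```text
time_s: 8.3
position: [0.451, -0.1722, 0.132]
tool_rot: [[0.241, 0.971, 0.0], [0.971, -0.241, -0.0], [-0.0, 0.0, -1.0]]
ft_force: [0.1, -0.2, -2.2]
grip_width: 0.0135
gripper_force: 78.5
```

```bash
python3 plan.py 0 4 .4541 -.1719 .040 76.1;python3 -c "
from rig import env
s=env.observe();print(s['position'],s['tool_rot'],s['grip_width'])"
```

```text
0 0.3 0.7 23.0 0 0 -0.0002; 0 0.3 0.7 23.0 0 0 -0.0002; 0 0.3 0.7 23.0 0 0 -0.0002; 0 0.2 0.7 23.0 0 0 -0.0002
[ 0.45097546 -0.17215587  0.13202661] [[ 2.41089236e-01  9.70502895e-01  3.32204234e-04]
 [ 9.70502942e-01 -2.41089169e-01 -2.30609303e-04]
 [-1.43716154e-04  3.78002607e-04 -9.99999918e-01]] 0.013468653853995193
```

servo_tool(deltas="0 1 3 20 0 0 0; 0 0 0 24 0 0 0; 0 0 0 24 0 0 0; 0 0 0 22 0 0 0; 0 0 0 0 0 0 0; 0 0 0 0 0 0 0; 0 0 0 0 0 0 0")

```text
time_s: 8.88
position: [0.4545, -0.1723, 0.0432]
tool_rot: [[0.241, 0.97, 0.002], [0.97, -0.241, -0.001], [-0.001, 0.002, -1.0]]
ft_force: [0.2, -0.1, -1.6]
grip_width: 0.0138
gripper_force: 78.6
```

```bash
python3 plan.py 0 1 .4541 -.1719 .0315 76.1
```

```text
0 0.3 -0.5 11.7 0 0 -0.0009
```

servo_tool(deltas="0 0 0 6 0 0 0; 0 0 0 5 0 0 0; 0 0 0 0 0 0 0; 0 0 0 0 0 0 0")

```text
time_s: 9.22
position: [0.4538, -0.1721, 0.0315]
tool_rot: [[0.242, 0.97, 0.001], [0.97, -0.242, -0.001], [-0.0, 0.001, -1.0]]
ft_force: [-2.4, -0.6, 5.5]
grip_width: 0.0135
gripper_force: 79.5
```

servo_tool(deltas="0.25 0 0 0.5 0 0 0; 0.5 0 0 0 0 0 0; 0.5 0 0 0 0 0 0; 0.5 0 0 0 0 0 0; 0.5 0 0 -30 0 0 0; 0.5 0 0 -30 0 0 0; 0.5 0 0 -30 0 0 0; 0.5 0 0 0 0 0 0")

```text
time_s: 9.88
position: [0.4556, -0.1731, 0.1251]
tool_rot: [[0.241, 0.97, 0.008], [0.97, -0.241, -0.005], [-0.003, 0.009, -1.0]]
ft_force: [0.8, 0.4, 0.3]
grip_width: 0.0429
gripper_force: 0.0
```

servo_tool(deltas="0.5 -20 0 -20 0 0 0; 0.5 -20 0 0 0 0 0; 0.5 0 0 0 0 0 0; 0.5 0 0 0 0 0 0")

```text
time_s: 10.22
position: [0.4437, -0.2111, 0.14]
tool_rot: [[0.243, 0.97, -0.0], [0.97, -0.243, 0.0], [0.0, -0.0, -1.0]]
ft_force: [-0.2, -0.1, 0.0]
grip_width: 0.0428
gripper_force: 0.0
```

```bash
python3 look.py w4 pin_tip pin_mid pin; python3 pinfit.py w4 .4539 -.176 .482 -.062 .047 .07;python3 - <<'E'
from h import *
w=cloud(dict(np.load("w4.npz"))).reshape(-1,3);w=w[~np.isnan(w[:,0])]
u=np.array([.2402,.9707]);c=np.array([.4659,-.1274]);s=(w[:,:2]-c)@u;d=(w[:,:2]-c)@[u[1],-u[0]]
m=(w[:,2]>.04)&(w[:,2]<.065)&(abs(d)<.035)
for lo in np.arange(-.1,.1,.008):
    k=m&(s>=lo)&(s<lo+.008)
    if k.sum()>3: print(round(lo,3),k.sum(),np.round([d[k].min(),d[k].max(),w[k,2].max()],4))
b=m&(s>.0)&(s<.1);print(s[b].max())
a=w[(w[:,0]>.55)&(w[:,0]<.61)&(w[:,1]>-.14)&(w[:,1]<-.07)&(w[:,2]>.1)&(w[:,2]<.11)]
print(len(a),cv2.minAreaRect(a[:,:2].astype(np.float32)))
E
```

```text
[ 0.4437 -0.2104  0.1398]
pin_tip 0.69 [316.7, 203.3] [ 0.4435 -0.21    0.048 ]
pin_mid 0.66 [321.7, 103.6] [ 0.4657 -0.1367  0.048 ]
pin 0.44 [487.5, 8.4] [ 0.5952 -0.1005  0.048 ]
4993 mean [ 0.4671 -0.1222  0.0553] dir [-0.2429 -0.9701 -0.0015] ang -104.05582557694164 ends [ 0.4803 -0.0695  0.0553] [ 0.4537 -0.1759  0.0552] zmax 0.06003954902085712 0.058333693076689286 ((0.4669949412345886, -0.12266722321510315), (0.10972829908132553, 0.04394575580954552), 76.0235595703125)
-0.084 120 [-0.0071  0.0062  0.0573]
-0.076 191 [-0.0079  0.007   0.0597]
-0.068 207 [-0.0078  0.0069  0.0592]
-0.06 221 [-0.0077  0.0077  0.0593]
-0.052 226 [-0.0076  0.0076  0.0595]
-0.044 228 [-0.0083  0.0075  0.0589]
-0.036 346 [-0.0242  0.0235  0.0593]
-0.028 772 [-0.0242  0.0235  0.0594]
-0.02 373 [-0.024   0.0232  0.0593]
-0.012 261 [-0.008   0.0074  0.0591]
-0.004 258 [-0.0079  0.0073  0.0593]
0.004 261 [-0.0078  0.0072  0.0598]
0.012 455 [-0.0236  0.0239  0.0592]
0.02 852 [-0.0238  0.0238  0.06  ]
0.028 451 [-0.0234  0.0244  0.0599]
0.036 286 [-0.0075  0.0078  0.0594]
0.044 298 [-0.0075  0.0077  0.0591]
0.052 220 [-0.0074  0.0077  0.0591]
0.05972998058302142
2541 ((0.5786200761795044, -0.1219128742814064), (0.014687690883874893, 0.05204080790281296), 88.28242492675781)
```

View pics/w4.png

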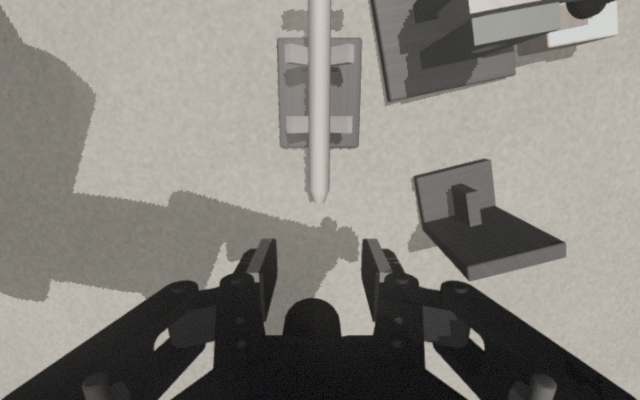

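The pin lies in both Vs (nose at (318,203), shank up through the rests), centred to under 1 mm and level. Next I regrasp near the crossbar, 17 mm from its inner face.

```bash
python3 plan.py .5 4 .4769 -.0796 .14 76
```

```text
0.5 33.6 0.2 -0.0 0 0 0.0003; 0.5 33.6 0.1 -0.0 0 0 0.0003; 0.5 33.6 0.1 -0.0 0 0 0.0003; 0.5 33.6 0.1 -0.0 0 0 0.0003
```

servo_tool(deltas="0.5 33.6 0.1 0 0 0 0; 0.5 33.6 0.1 0 0 0 0; 0.5 33.6 0.1 0 0 0 0; 0.5 33.6 0.1 0 0 0 0; 0.5 0 0 30 0 0 0; 0.5 0 0 30 0 0 0; 0.5 0 0 20 0 0 0; 0.5 0 0 0 0 0 0")

```text
time_s: 11.08
position: [0.4749, -0.0788, 0.057]
tool_rot: [[0.24, 0.971, -0.007], [0.971, -0.24, 0.003], [0.001, -0.007, -1.0]]
ft_force: [-0.9, 0.4, 0.9]
grip_width: 0.0426
gripper_force: 0.0
```

servo_tool(deltas="0.5 0 0 10 0 0 0; 0.5 0 0 10 0 0 0; 0.5 0 0 5 0 0 0; 0.5 0 0 0 0 0 0; 0.5 0 0 0 0 0 0; 0.5 0 0 0 0 0 0")

```text
time_s: 11.58
position: [0.4772, -0.0805, 0.0361]
tool_rot: [[0.242, 0.97, 0.001], [0.97, -0.242, -0.0], [-0.0, 0.001, -1.0]]
ft_force: [0.4, -0.5, 0.7]
grip_width: 0.0425
gripper_force: 0.0
```

servo_tool(deltas="0.5 1 0 5 0 0 0; 0.5 0 0 0 0 0 0; 0 0 0 0 0 0 0; 0 0 0 0 0 0 0; 0 0 0 0 0 0 0; 0 0 0 0 0 0 0; 0 0 0 0 0 0 0; 0 0 0 0 0 0 0", newtons=100)

```text
time_s: 12.25
position: [0.4769, -0.0794, 0.0305]
tool_rot: [[0.242, 0.97, -0.0], [0.97, -0.242, 0.0], [0.0, -0.0, -1.0]]
ft_force: [-2.3, 1.1, 3.3]
grip_width: 0.0132
gripper_force: 97.6
```

servo_tool(deltas="0 0 0 -10 0 0 0; 0 0 0 -30 0 0 0; 0 0 0 -30 0 0 0; 0 0 0 -40 0 0 0; 0 0 0 -10 0 0 0; 0 0 0 0 0 0 0; 0 0 0 0 0 0 0")

```text
time_s: 12.83
position: [0.4768, -0.0794, 0.1498]
tool_rot: [[0.242, 0.97, -0.0], [0.97, -0.242, 0.0], [0.0, -0.0, -1.0]]
ft_force: [0.7, -0.3, -3.2]
grip_width: 0.0132
gripper_force: 97.9
```

```bash
python3 plan.py 0 6 .584 .075 .15 88.1
```

```text
0 29.3 11.1 -0.0 0 0 -0.0351; 0 28.9 12.1 -0.0 0 0 -0.0351; 0 28.4 13.1 -0.0 0 0 -0.0351; 0 27.9 14.1 -0.0 0 0 -0.0351; 0 27.4 15.1 -0.0 0 0 -0.0351; 0 26.9 16.1 -0.0 0 0 -0.0351
```

servo_tool(deltas="0 29.3 11.1 0 0 0 -0.035; 0 28.9 12.1 0 0 0 -0.035; 0 28.4 13.1 0 0 0 -0.035; 0 27.9 14.1 0 0 0 -0.035; 0 27.4 15.1 0 0 0 -0.035; 0 26.9 16.1 0 0 0 -0.035; 0 0 0 0 0 0 0; 0 0 0 0 0 0 0")

```text
time_s: 13.5
position: [0.5837, 0.076, 0.1475]
tool_rot: [[0.032, 0.999, -0.004], [0.999, -0.032, 0.0], [0.0, -0.004, -1.0]]
ft_force: [0.3, -0.1, -1.5]
grip_width: 0.0132
gripper_force: 98.0
```

servo_tool(deltas="0 0 0 24 0 0 0; 0 0 0 30 0 0 0; 0 0 0 25 0 0 0; 0 0 0 15 0 0 0; 0 0 0 0 0 0 0; 0 0 0 0 0 0 0; 0 0 0 0 0 0 0")

```text
time_s: 14.08
position: [0.5844, 0.0743, 0.057]
tool_rot: [[0.035, 0.999, 0.001], [0.999, -0.035, -0.0], [-0.0, 0.001, -1.0]]
ft_force: [0.0, -0.0, -1.3]
grip_width: 0.0134
gripper_force: 98.0
```

```bash
cat > pose.py <<'E'
from h import *
np.set_printoptions(precision=4,suppress=True)
s=env.observe();P=np.array(s["position"]);R=np.array(s["tool_rot"]);print(P,np.degrees(np.arctan2(R[1,0],R[0,0])),s["ft_force"])
g=P-R[:,2]*.0187
for n in("side","scene","wrist"):
    p=env.get_image(n);cv2.imwrite(f"pics/{n}5.png",p["img"][...,::-1])
    w=cloud(p).reshape(-1,3);w=w[~np.isnan(w[:,0])];t=(w-g)@R
    for nm,lo,hi in(("front",-.134,-.03),("back",.02,.04)):
        b=(t[:,0]>lo)&(t[:,0]<hi)&(abs(t[:,1])<.014)&(abs(t[:,2])<.014)
        if b.sum()<20: print(n,nm,b.sum());continue
        x=t[b]
        # cylinder fit: y0+y1 x, z0+z1 x, r=8mm
        from scipy.optimize import least_squares
        f=lambda q:np.hypot(x[:,1]-q[0]-q[1]*x[:,0],x[:,2]-q[2]-q[3]*x[:,0])-.008
        if nm=="front":
            r=least_squares(f,[0,0,0,0],loss="soft_l1",f_scale=.001);q=r.x
            print(n,nm,b.sum(),"xmin",x[:,0].min(),"grasp y,z",q[[0,2]]*1e3,"slopes",q[[1,3]],"nose y,z mm",(q[0]-.133*q[1])*1e3,(q[2]-.133*q[3])*1e3,"rms",np.std(r.fun))
        else: print(n,nm,b.sum(),x[:,0].max(),x[:,1].mean(),x[:,2].min())
E
python3 pose.py
```

```text
[0.5844 0.0743 0.057 ] 88.00847070281542 [ 0.011  -0.0142 -1.2981]
side front 64 xmin -0.13079039934859396 grasp y,z [-5.1161 -1.6996] slopes [-0.0552 -0.0199] nose y,z mm 2.2262844054223203 0.9491058981084248 rms 0.0014798551850062638
side back 59 0.03740829073393232 -7.103271684385985e-05 -0.010926449398916058
scene front 188 xmin -0.13358352429048487 grasp y,z [ 1.4647 -0.9785] slopes [ 0.0068 -0.0148] nose y,z mm 0.5624791260199201 0.9896103918392676 rms 0.0017274520311250587
scene back 0
wrist front 55 xmin -0.03487070199312466 grasp y,z [ 1.7499 -2.2416] slopes [ 0.0137 -0.0621] nose y,z mm -0.06706574621242047 6.018355091711666 rms 0.0002650732006576393
wrist back 2323 0.03293777943229471 -2.1238316945334773e-05 -0.010593044374360178
```

servo_tool(deltas="0 -10 0 0.5 0 0 0; 0 -8 0 0 0 0 0; 0 -4 0 0 0 0 0; 0 -3 0 0 0 0 0; 0 -2 0 0 0 0 0; 0 0 0 0 0 0 0")

```text
time_s: 14.73
position: [0.5833, 0.0474, 0.0559]
tool_rot: [[0.035, 0.999, 0.0], [0.999, -0.035, -0.0], [-0.0, 0.0, -1.0]]
ft_force: [-0.4, 0.4, -2.4]
grip_width: 0.0131
gripper_force: 98.0
```

servo_tool(deltas="0 -3 0 0 0 0 0; 0 -3 0 0 0 0 0; 0 -3 0 0 0 0 0; 0 -3 0 0 0 0 0; 0 0 0 0 0 0 0")

```text
time_s: 15.15
position: [0.5829, 0.0353, 0.0558]
tool_rot: [[0.034, 0.999, -0.0], [0.999, -0.034, -0.0], [-0.0, -0.0, -1.0]]
ft_force: [-0.2, 0.1, -1.6]
grip_width: 0.0137
gripper_force: 98.0
```

servo_tool(deltas="0 -5 0 0 0 0 0; 0 -5 0 0 0 0 0; 0 -5 0 0 0 0 0; 0 -5 0 0 0 0 0; 0 -5 0 0 0 0 0; 0 -5 0 0 0 0 0; 0 0 0 0 0 0 0")

```text
time_s: 15.73
position: [0.5819, 0.0048, 0.0558]
tool_rot: [[0.035, 0.999, 0.0], [0.999, -0.035, -0.0], [-0.0, 0.0, -1.0]]
ft_force: [-0.6, 0.1, -0.8]
grip_width: 0.0134
gripper_force: 98.0
```

servo_tool(deltas="0 -8 0 0 0 0 0; 0 -8 0 0 0 0 0; 0 -8 0 0 0 0 0; 0 -8 0 0 0 0 0; 0 -8 0 0 0 0 0; 0 -8 0 0 0 0 0; 0 -8 0 0 0 0 0; 0 0 0 0 0 0 0")

```text
time_s: 16.4
position: [0.58, -0.0518, 0.0558]
tool_rot: [[0.035, 0.999, 0.0], [0.999, -0.035, -0.0], [-0.0, 0.0, -1.0]]
ft_force: [0.1, 0.6, -1.1]
grip_width: 0.0134
gripper_force: 98.0
```

servo_tool(deltas="0 -5 0 0 0 0 0; 0 -5 0 0 0 0 0; 0 0 0 0 0 0 0; 0.2 0 0 0 0 0 0; 0.5 0 0 0 0 0 0; 0.5 0 0 0 0 0 0; 0.5 0 0 0 0 0 0; 0.5 0 0 0 0 0 0")

```text
time_s: 17.07
position: [0.5797, -0.0599, 0.0559]
tool_rot: [[0.034, 0.999, 0.0], [0.999, -0.034, -0.0], [-0.0, 0.0, -1.0]]
ft_force: [0.3, -0.2, 0.2]
grip_width: 0.0424
gripper_force: 0.0
```

servo_tool(deltas="0.5 0 0 -20 0 0 0; 0.5 0 0 -25 0 0 0; 0.5 0 0 -25 0 0 0; 0.5 0 0 0 0 0 0; 0 30 0 0 0 0 0; 0 30 0 0 0 0 0; 0 0 0 0 0 0 0; 0 0 0 0 0 0 0")

```text
time_s: 17.73
position: [0.5814, 0.0011, 0.1255]
tool_rot: [[0.032, 1.0, -0.0], [1.0, -0.032, -0.0], [-0.0, -0.0, -1.0]]
ft_force: [-0.2, -1.3, -0.7]
grip_width: 0.0001
gripper_force: 0.0
```

```bash
python3 - <<'E'
from h import *
np.set_printoptions(precision=4,suppress=True)
s=env.observe();print(s["position"],s["grip_width"])
for n in("side","wrist"):
    p=env.get_image(n);cv2.imwrite(f"pics/{n}6.png",p["img"][...,::-1])
    w=cloud(p).reshape(-1,3);w=w[~np.isnan(w[:,0])]
    b=w[(abs(w[:,0]-.581)<.035)&(w[:,1]>-.077)&(w[:,1]<.0)&(abs(w[:,2]-.076)<.015)]
    for lo in np.arange(-.08,0,.008):
        c=b[(b[:,1]>=lo)&(b[:,1]<lo+.008)]
        if len(c)>2: print(n,round(lo,3),len(c),c.min(0),c.max(0))
i=cv2.imread("pics/side6.png")[120:260,250:420];cv2.imwrite("pics/side6c.png",cv2.resize(i,None,fx=4,fy=4))
E
```

```text
[0.5814 0.0011 0.1255] 8.358687928786029e-05
side -0.08 49 [ 0.5531 -0.0769  0.062 ] [ 0.6022 -0.0725  0.0892]
side -0.072 7 [ 0.5729 -0.0711  0.071 ] [ 0.5804 -0.067   0.0827]
side -0.064 16 [ 0.5726 -0.0634  0.0695] [ 0.5853 -0.0568  0.0826]
side -0.056 9 [ 0.5726 -0.0546  0.0684] [ 0.5839 -0.0481  0.0814]
side -0.048 14 [ 0.5582 -0.0472  0.0695] [ 0.5986 -0.0404  0.0809]
side -0.04 32 [ 0.5558 -0.0396  0.0686] [ 0.6077 -0.0322  0.082 ]
side -0.032 72 [ 0.5563 -0.0317  0.0655] [ 0.6052 -0.0243  0.0834]
side -0.024 3 [ 0.5657 -0.0237  0.0733] [ 0.591  -0.0234  0.0777]
wrist -0.08 38 [ 0.5769 -0.0769  0.0793] [ 0.5834 -0.0725  0.0819]
wrist -0.04 31 [ 0.5578 -0.0364  0.0767] [ 0.6067 -0.0321  0.0816]
wrist -0.032 94 [ 0.5574 -0.0319  0.0678] [ 0.6071 -0.0267  0.082 ]
```

View pics/side6c.png

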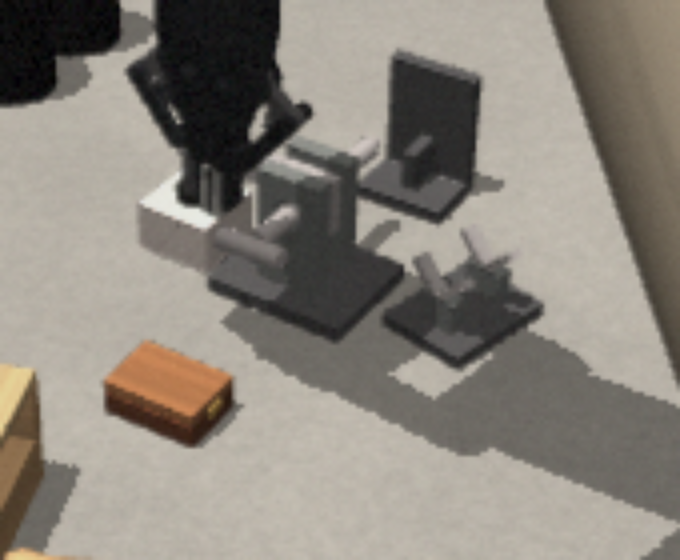

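Side crop: the pin is through both ears with its nose out beyond (365,150). The crossbar is level at (250,245), about 35 mm from the ear, so I'll push it home with the fingers shut.

servo_tool(deltas="0 0 0 25 0 0 0; 0 0 0 25 0 0 0; 0 0 0 19 0 0 0; 0 0 0 0 0 0 0; 0 0 0 0 0 0 0; 0 -8 0 0 0 0 0; 0 -6 0 0 0 0 0; 0 0 0 0 0 0 0")

```text
time_s: 18.5
position: [0.5818, -0.0158, 0.0581]
tool_rot: [[0.035, 0.999, 0.002], [0.999, -0.035, -0.001], [-0.001, 0.002, -1.0]]
ft_force: [0.2, -0.7, 0.3]
grip_width: -0.0003
gripper_force: 0.0
```

servo_tool(deltas="0 -5 0 0 0 0 0; 0 -5 0 0 0 0 0; 0 -5 0 0 0 0 0; 0 -5 0 0 0 0 0; 0 -5 0 0 0 0 0; 0 -5 0 0 0 0 0; 0 0 0 0 0 0 0")

```text
time_s: 19.08
position: [0.5801, -0.0452, 0.0567]
tool_rot: [[0.035, 0.999, -0.0], [0.999, -0.035, -0.0], [-0.0, -0.0, -1.0]]
ft_force: [-0.6, -0.1, 0.4]
grip_width: 0.0001
gripper_force: 0.0
```

servo_tool(deltas="0 -3 0 0 0 0 0; 0 -2 0 0 0 0 0; 0 -2 0 0 0 0 0; 0 0 0 0 0 0 0; 0 0 0 0 0 0 0")

```text
time_s: 19.5
position: [0.5799, -0.0512, 0.0567]
tool_rot: [[0.034, 0.999, -0.0], [0.999, -0.034, -0.0], [-0.0, -0.0, -1.0]]
ft_force: [-0.5, 0.2, -0.7]
grip_width: -0.0002
gripper_force: 0.2
```

servo_tool(deltas="0 -1 0 0 0 0 0; 0 -1 0 0 0 0 0; 0 -1 0 0 0 0 0; 0 0 0 0 0 0 0")

```text
time_s: 19.83
position: [0.5796, -0.0524, 0.0568]
tool_rot: [[0.034, 0.999, -0.0], [0.999, -0.034, 0.003], [0.003, -0.0, -1.0]]
ft_force: [-0.5, 11.2, 0.8]
grip_width: 0.0001
gripper_force: 5.2
```

Firm contact at exactly the expected depth: the crossbar is home. I'll back off and check.

servo_tool(deltas="0 10 0 0 0 0 0; 0 25 0 0 0 0 0; 0 25 0 -20 0 0 0; 0 0 0 -40 0 0 0; 0 0 0 -40 0 0 0; 0 0 0 -20 0 0 0; 0 0 0 0 0 0 0; 0 0 0 0 0 0 0")

```text
time_s: 20.5
position: [0.5821, 0.006, 0.1777]
tool_rot: [[0.034, 0.999, 0.002], [0.999, -0.034, -0.001], [-0.001, 0.002, -1.0]]
ft_force: [-0.2, 0.4, -0.1]
grip_width: 0.0002
gripper_force: 0.0
```

```bash
python3 - <<'E'
from h import *
np.set_printoptions(precision=4,suppress=True)
s=env.observe();print(s["position"],s["ft_force"],s["time_s"])
for n in("side","wrist","scene"):
    p=env.get_image(n);cv2.imwrite(f"pics/{n}7.png",p["img"][...,::-1])
    w=cloud(p).reshape(-1,3);w=w[~np.isnan(w[:,0])]
    b=w[(abs(w[:,0]-.581)<.035)&(w[:,1]>-.075)&(w[:,1]<-.03)&(abs(w[:,2]-.076)<.015)]
    if len(b): print(n,len(b),b.min(0),b.max(0))
    b=w[(abs(w[:,0]-.575)<.02)&(w[:,1]>-.24)&(w[:,1]<-.135)&(abs(w[:,2]-.076)<.015)]
    if len(b): print(n,"nose",len(b),b.min(0),b.max(0))
    for m in("angle_plate","case","can"):
        for x in env.spot_point(m,p)[:1]: print(m,x["conf"],atz(p,x["uv"],0))
i=cv2.imread("pics/side7.png")[120:260,250:420];cv2.imwrite("pics/side7c.png",cv2.resize(i,None,fx=4,fy=4))
E
```

```text
[0.5821 0.006  0.1777] [-0.2475  0.3984 -0.0649] 20.5
side 107 [ 0.5533 -0.0746  0.062 ] [ 0.605  -0.0583  0.0893]
side nose 72 [ 0.5668 -0.2262  0.0617] [ 0.5833 -0.1616  0.0783]
angle_plate 0.91 [ 0.5726 -0.2751  0.    ]
case 0.63 [0.5783 0.0629 0.    ]
case 0.93 [0.5816 0.0585 0.    ]
scene 13 [ 0.6    -0.0734  0.0696] [ 0.6068 -0.0682  0.0872]
scene nose 218 [ 0.5675 -0.2309  0.0631] [ 0.5891 -0.1355  0.0841]
angle_plate 0.81 [ 0.5717 -0.2669  0.    ]
can 0.75 [ 0.4018 -0.3529  0.    ]
```

View pics/side7c.png

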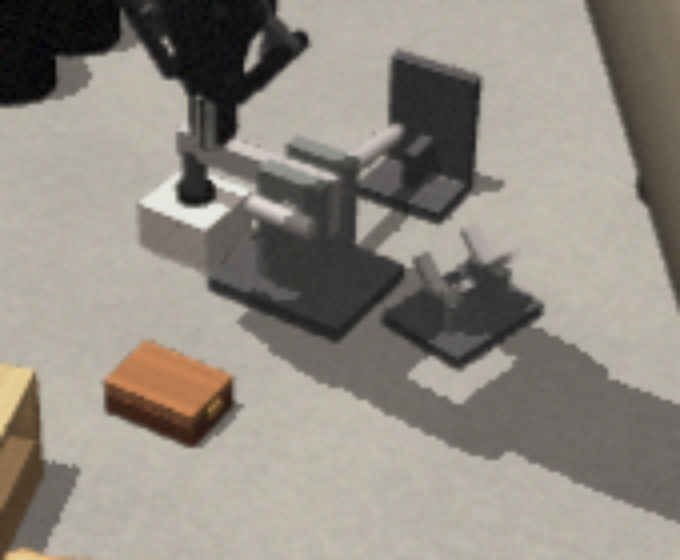

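The crossbar sits against the near ear at (280,215), the nose sticks out toward the plate at (400,130), and the plate and case are where they were.

```bash
python3 -c "
from rig import env
print(env.close_job())"
```

```text
the job is handed in; nothing more can be done
None
```

I handed the job in at about 20.7 s with no verdict returned: the pin was laid in the V-rests and let go, then put through the clamp's eye until the crossbar met the ear; the plate, case and can looked unmoved in the last pictures, but I did not re-check the file.

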